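Raise the splash guard and load the titration station

ROBOT

A 6-joint arm with a two-finger parallel gripper is mounted at the origin on the work surface. World frame = base frame: x ahead of the robot, y to its left, z up, the work surface at z = 0. Lengths are in m, angles in rad, forces in N, time in s.
With the tool pointing down it reaches from about 0.3 to 0.875 m from the base axis. Payload 6.4 kg.
Tool frame: the origin (TCP) lies midway between the tips of the shut fingers; the grasp point (between the pads) lies 19 mm behind it; z points along the fingers, y is the line along which they close (so a half turn about z gives the same grasp; the last joint's range is limited). The gripper opens to 85 mm and grips with 20 to 120 N. Pads are 22 mm wide; open, the fingers measure 114 mm over their backs; the gripper's body (76 mm by 85 mm) begins 54 mm behind the grasp point. The pads swing forward as they close: fully open they stand 13 mm farther back than shut.
Start: joints at [1.139, 0.181, 1.607, -0, 1.354, -0.206], TCP at [0.129, 0.56, 0.231] pointing down, gripper open.
Joint ranges: [-2.99, 2.99], [-0.89, 2.07], [0.3, 2.58], [-1.14, 4.28], [0, 2.63], [-3.12, 3.12]. Speed limits (rad/s): [2.57, 2.57, 3.01, 3.14, 3.14, 3.14].

INTERFACE

Orientations are given as a unit quaternion [w, x, y, z].
In Python, from bench import sensors, vision, ctrl gives the robot as it stands.
- The arm moves only by the tool carry_out, never from a script. Its argument "deltas" is text: rows parted by semicolons, each of 7 numbers parted by spaces: the shift along the tool's x, y, z in mm, then the turn, a rotation vector about the tool's x, y, z in rad, then the closure, from 0 (fully open) to 1 (shut). In form: tx ty tz ax ay az claw; .... A call has 1 to 12 rows; each row is the pose to reach, as a shift and turn from the pose commanded when the call began, along the tool's axes at that moment; what a row does not reach only later rows make up. A row lasts 1/8 s, in which the tool goes at most 62.5 mm and 10.7 degrees, less where a joint would pass 70% of its speed; a pose out of reach is approached as far as the arm can. A call with a gripper value outside its range is refused whole. The fingers move at their own pace and stop on an object; the grip force is fixed at half the most. Time passes only in rows, so rows that repeat a pose let the fingers close. It gives the time, the measured TCP pose, the force, the opening and the grip force at its end, in the units of the state.
- sensors.get_obs(): the state, without advancing time (a new reading comes with each control period).
- vision.camera(name): name is "side" or "top" or "wrist"; returns the picture (480x640x3 uint8, blue, green, red); there is no depth.
- vision.camera_model(name): a dict with "K" (3x3 intrinsics, pixels), "k1" (the pictures are not rectified: a ray, as slopes to the right and down, at radius r is drawn at 1 + k1 r^2 times it, then the intrinsics apply), "extrinsics" (4x4, takes a point from world to camera coordinates); the wrist camera has in their place "hand_eye" (4x4, takes a point from camera to tool coordinates, whose origin is the TCP and whose axes are the flange's). Camera axes: x right, y down, z forward; pixel columns grow to the right and rows downward; lengths in m; the calibration is good to about 2 mm. A picture is of the moment at which its call begins: read the wrist's pose just before it. camera_model takes no time and is no camera call.
- ctrl.hand_in(): hands the job in; it is judged then, once.
The state is a dict: "time_s": time; "q": joint angles; "dq": joint speeds; "joint_efforts": joint torques, N m; "eef_pos": TCP position; "eef_rot": TCP orientation; "wrist_force": force on the tool from outside, world axes, zero at the start; "torque": the same for the moment, N m; "opening": opening from 0.0 (shut) to 1.0 (fully open); "grasp_force": force on a finger pad.
Only numpy, scipy, OpenCV 4.12 (cv2) and the standard library are available. Lean on these libraries where they do the work, as an engineer would, in place of code of your own. Each camera call takes 0.05 s, during which the arm holds its last target. There are 200 camera calls.

TASK

Lift the titration station's hinged splash guard by its front lip and swing it right over, past its balance point, until it rests open against its back stop on its own; move it calmly, without flinging it, letting it drop shut or pushing the station hard. Then take the empty white beaker and set it down gently, upright, wholly on the round stirrer plate, leaving the guard open and the other lab ware where it stands.

Things in the scene. Friction and masses are not known exactly. Their poses are not given: they have to be found in the camera images.
- hinge (a point): Middle of the guard's hinge axis, on the station, 150 mm above the bench and 85 mm behind the stirrer plate's centre. Axes as the station's: x to its back, y along the hinge, z up.
- guard (a joint): Opening angle: 0 closed (sheet level, lip on the station's front), grows as the lip rises and goes over backwards, 2.2 rad at the back stop. Guard about 0.5 kg (varies), hinge damped (0.12 N m s/rad), slight friction. Below about 1.57 rad it falls shut, beyond about 1.68 it falls open and stays. Raising takes 2 to 5 N at the lip.
- lip (a point): Middle of the lower front edge of the guard's lip; turns with it. Guard: clear sheet, aluminium frame, 160 mm wide, 170 mm from hinge axis to lip edge, 6 mm thick, level with the hinge when closed. Lip: plain strip 35 mm deep, no knob, free underneath from the front. Behind it, 130 to 135 mm from the hinge, a skirt hangs 56 mm down square to the sheet; side rims hang 18 mm down.
- plate (a point): Centre of the top face of the round steel stirrer plate, 90 mm in diameter, 66 mm above the bench, 85 mm in front of the hinge axis; 6 mm proud of the base top. Covered by the guard while that is closed.
- beaker_center (a point): Centre (half-way up, 40 mm above its foot) of the empty white plastic beaker, loose: 60 mm in diameter, rim 64 mm, 80 mm tall, open at the top, wall 3 mm, about 80 g (varies). It stands on the bench.
- station: Bolted-down teal and white titration station carrying the guard; origin on the bench under the stirrer plate's centre, x to its back, z up. Base 200 mm wide, 60 mm high, x -90 to 170 mm; low front panel 30 mm high, x -145 to -85; rear housing 140 mm high, x 90 to 170, hinge ears beside the guard 165 high, two back-stop posts 218 high at x 150.
- beaker: The white beaker; origin at the centre of its foot, z up its axis.
- jar_center (a point): Bystander: centre of a closed amber jar, 66 mm in diameter, 95 mm tall, standing on the same side as the beaker.
- reagent_center (a point): Bystander: centre of an amber reagent bottle, 90 mm in diameter, 200 mm tall.
- rack: Bystander: clear test-tube rack, 190 x 70 mm, 131 mm tall; origin under its centre, long side along its y.

How it is judged:
By the outcome, as a careful person would: the job done as asked, in the order asked, and still so for the second after the job is handed in, with the robot touching nothing.
It also fails if it takes over 64 s, if anything falls off the work surface, if the arm or the gripper's body presses on something with over 40 N, if the wrist force passes 120 N, or if a joint passes its speed limit or range.

## Working session

There is one attempt and no reset: what is moved stays moved. The work goes in short steps, Python scripts to look and compute and a tool call to move; the robot and the scene stay as the last step left them, time stands still between calls to the robot, and variables do not carry over. Pictures are saved under pics/ and viewed, at most 10 in all, crops included, and the job is handed in when it is done.

Besides the shell and the picture viewer there is one more tool, called after "Emit:" by a JSON object that holds its "fn" and its "kwargs", one argument or row to a line. carry_out: Moves the arm, as the interface text tells. Its arguments: {"type":"object","properties":{"deltas":{"type":"string"}},"required":["deltas"]}

```bash
ls; mkdir -p pics; python3 - <<'E'
from bench import sensors, vision, ctrl
import cv2, json
print(sensors.get_obs())
for n in ("side","top"):
    cv2.imwrite(f"pics/{n}0.png",vision.camera(n)); print(n,vision.camera_model(n))
print(vision.camera_model("wrist"))
E
```

```text
pics
{'time_s': 0.0, 'q': array([ 1.13873410e+00,  1.81557321e-01,  1.60799192e+00,  1.01250485e-05,
        1.35380653e+00, -2.06331572e-01]), 'dq': array([-0.00124261,  0.00077001,  0.00114614, -0.0012292 , -0.00077825,
        0.00087524]), 'joint_efforts': array([-2.52548680e-04, -4.44876444e+01, -3.51334119e+01, -2.80661288e-04,
        9.14122764e-03,  6.61042293e-06]), 'eef_pos': array([0.12845904, 0.55990561, 0.23038278]), 'eef_rot': array([-2.81329929e-04,  1.12626898e-01,  9.93636958e-01, -8.35478093e-04]), 'wrist_force': array([-0.95635434,  0.04271687,  0.57332306]), 'torque': array([-0.00295533,  0.01973317, -0.02623229]), 'grasp_force': 0.0, 'opening': 1.0011608994732415}
side {'K': array([[535.31902354,   0.        , 321.37695144],
       [  0.        , 535.31902354, 236.3735395 ],
       [  0.        ,   0.        ,   1.        ]]), 'k1': -0.10465889298172659, 'extrinsics': array([[ 0.97644906, -0.21572356,  0.00325269, -0.55676266],
       [-0.10928946, -0.50757322, -0.85464919,  0.185047  ],
       [ 0.18601894,  0.83416591, -0.51919571,  1.2644045 ],
       [ 0.   
[... 440 characters left out ...]
75178e-01,  5.54958772e-05, -9.89184709e-01,
         9.46227570e-01],
       [ 0.00000000e+00,  0.00000000e+00,  0.00000000e+00,
         1.00000000e+00]])}
{'K': array([[378.24063434,   0.        , 317.54022631],
       [  0.        , 378.24063434, 235.96982118],
       [  0.        ,   0.        ,   1.        ]]), 'k1': -0.04459018599493603, 'hand_eye': array([[-1.23639107e-03, -9.51552221e-01, -3.07484703e-01,
         7.87884232e-02],
       [ 9.99999157e-01, -1.29857164e-03, -2.37833051e-06,
         1.11511948e-03],
       [-3.97027809e-04, -3.07484446e-01,  9.51553024e-01,
        -1.41941011e-01],
       [ 0.00000000e+00,  0.00000000e+00,  0.00000000e+00,
         1.00000000e+00]])}
```

View pics/side0.png

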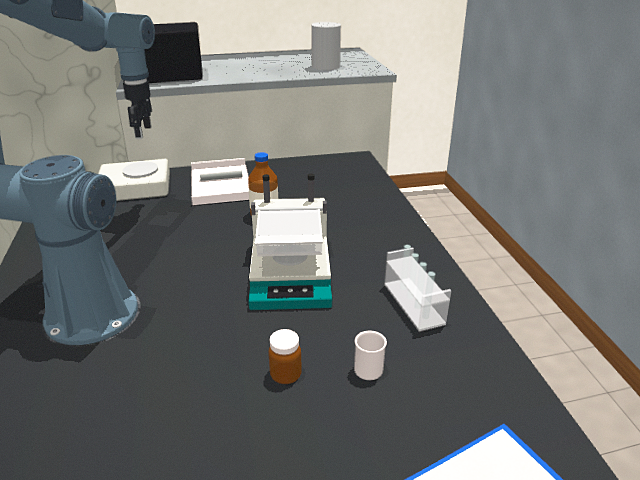

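View pics/top0.png

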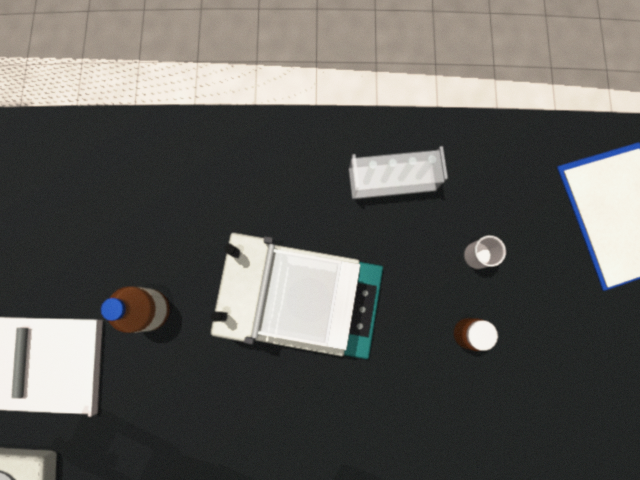

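Side view: station in the middle (hinge ears at (254,205) and (324,205), teal front at (290,292)), jar at (285,357), beaker at (370,355), rack to the right. Top view: the station's front points right (teal front edge (382,265)-(368,358)), hinge ears at (268,240) and (250,341), beaker rim at (488,250), jar cap at (482,336), bottle at left.

```bash
cat > h.py <<'E'
import numpy as np, cv2
from bench import sensors, vision
from scipy.spatial.transform import Rotation as R
def tool():
    o=sensors.get_obs(); T=np.eye(4); q=o["eef_rot"]; T[:3,:3]=R.from_quat(np.roll(q,-1)).as_matrix(); T[:3,3]=o["eef_pos"]; return T
def ray(name,uv,T=None):
    m=vision.camera_model(name); K=m["K"]
    C=np.linalg.inv(m["extrinsics"]) if name!="wrist" else T@m["hand_eye"]
    p=cv2.undistortPoints(np.array([[uv]],float),K,np.array([m["k1"],0,0,0.]))[0,0]
    return C[:3,3],C[:3,:3]@np.array([p[0],p[1],1])
def onz(name,uv,z,T=None):
    o,d=ray(name,uv,T); return o+d*(z-o[2])/d[2]
def proj(name,P,T=None):
    m=vision.camera_model(name); E=m["extrinsics"] if name!="wrist" else np.linalg.inv(T@m["hand_eye"])
    rv=cv2.Rodrigues(E[:3,:3])[0]
    return cv2.projectPoints(np.array(P,float).reshape(-1,3),rv,E[:3,3],m["K"],np.array([m["k1"],0,0,0.]))[0][:,0]
E
python3 - <<'E'
from h import *
np.set_printoptions(precision=4,suppress=True)
for n,uv,z in [("earL",(268,240),.165),("earR",(250,341),.165),("hbL",(233,234),.14),("hbR",(211,335),.14),("tealL",(382,265),.03),("tealR",(368,358),.03),("baseL",(359,259),.06),("baseR",(345,355),.06),("beaker rim",(488,250),.08),("jar",(482,336),.095),("rackL",(350,198),0.),("rackR",(446,191),0)]:
    print(n,onz("top",uv,z))
for n,uv,z in [("tealL",(331,289),.03),("tealR",(250,288),.03),("beaker rim",(370,342),.08),("jar",(285,339),.095)]:
    print("side",n,onz("side",uv,z))
# teal mask corners in both
for n in("top","side"):
    im=cv2.imread(f"pics/{n}0.png"); h=cv2.cvtColor(im,cv2.COLOR_BGR2HSV)
    m=cv2.inRange(h,(80,120,60),(95,255,255)); m=cv2.morphologyEx(m,cv2.MORPH_OPEN,np.ones((3,3)))
    c=max(cv2.findContours(m,0,2)[0],key=cv2.contourArea); print(n,cv2.approxPolyDP(c,4,True)[:,0].tolist())
E
```

```text
earL [0.6078 0.1372 0.165 ]
earR [0.4222 0.1656 0.165 ]
hbL [0.6225 0.2074 0.14  ]
hbR [0.4305 0.2424 0.14  ]
tealL [ 0.5766 -0.095   0.03  ]
tealR [ 0.3811 -0.0641  0.03  ]
baseL [ 0.5857 -0.0428  0.06  ]
baseR [ 0.3896 -0.014   0.06  ]
beaker rim [ 0.6046 -0.3079  0.08  ]
jar [ 0.4306 -0.2834  0.095 ]
rackL [ 0.7304 -0.0289  0.    ]
rackR [ 0.7496 -0.2475  0.    ]
side tealL [ 0.5801 -0.0636  0.03  ]
side tealR [ 0.3873 -0.0181  0.03  ]
side beaker rim [ 0.5998 -0.3173  0.08  ]
side jar [ 0.4324 -0.2886  0.095 ]
top [[361, 262], [359, 281], [377, 287], [367, 337], [349, 336], [345, 354], [367, 358], [382, 266]]
side [[330, 280], [250, 282], [249, 308], [330, 307]]
```

```bash
cat >> h.py <<'E'
YAW=np.deg2rad(81.0); O=np.array([.501,.062,0.])
X=np.array([np.cos(YAW),np.sin(YAW),0]);Y=np.array([-X[1],X[0],0]);Z=np.array([0,0,1.])
def st(x,y,z): return O+x*X+y*Y+z*Z
def ori(p):   # pitch below horizontal (deg), tool y in the hinge-normal plane
    p=np.deg2rad(p); z=np.cos(p)*X-np.sin(p)*Z; return np.c_[Y,np.cross(z,Y),z]
def rows(targets,T=None):
    T=tool() if T is None else T
    for P,Rm,c in targets:
        d=T[:3,:3].T@(np.array(P)-T[:3,3])*1e3; a=R.from_matrix(T[:3,:3].T@Rm).as_rotvec()
        print(" ".join(f"{v:.0f}" for v in d)," ".join(f"{v:.3f}" for v in a),c,end=" ; ")
    print()
def log():
    o=sensors.get_obs(); print("t",round(o["time_s"],2),"q",o["q"].round(3),"p",o["eef_pos"].round(4),"F",o["wrist_force"].round(1),"op",round(float(o["opening"]),3))
    with open("qlog.txt","a") as f: f.write(" ".join(map(str,[*o["q"],*o["eef_pos"],*o["eef_rot"]]))+"\n")
E
python3 - <<'E'
from h import *
log()
rows([((.33,.22,.40),ori(90),0),((.44,-.2,.36),ori(90),0)])
E
```

```text
t 0.1 q [ 1.139  0.182  1.608 -0.     1.354 -0.206] p [0.1285 0.5599 0.2305] F [ 0.7  0.7 -0.5] op 0.999
-272 -286 -169 -0.002 -0.000 -0.069 0 ; -474 -671 -129 -0.002 -0.000 -0.069 0 ;
```

Emit:
{"fn": "carry_out", "kwargs": {
  "deltas": "-272 -286 -169 0 0 -0.069 0;-272 -286 -169 0 0 -0.069 0;-272 -286 -169 0 0 -0.069 0;-272 -286 -169 0 0 -0.069 0;-272 -286 -169 0 0 -0.069 0;-272 -286 -169 0 0 -0.069 0;-272 -286 -169 0 0 -0.069 0.5;-474 -671 -129 0 0 -0.069 0.5;-474 -671 -129 0 0 -0.069 0.5;-474 -671 -129 0 0 -0.069 0.5;-474 -671 -129 0 0 -0.069 0.5;-474 -671 -129 0 0 -0.069 0.5"
}}

```text
time_s: 1.6
eef_pos: [0.4089, -0.0822, 0.3714]
eef_rot: [0.0, 0.079, 0.997, 0.0]
wrist_force: [0.4, -0.3, 0.3]
opening: 0.501
grasp_force: 0.0
```

```bash
python3 - <<'E'
from h import *
log()
rows([((.44,-.2,.36),ori(90),0.5),((.42,-.22,.34),ori(55),.5),((.42,-.22,.34),ori(30),.5)])
E
```

```text
t 1.6 q [-0.485 -0.277  1.768  0.     1.649 -1.898] p [ 0.4089 -0.0822  0.3714] F [ 0.4 -0.3  0.3] op 0.501
-49 -111 11 0.000 0.000 -0.000 0.5 ; -32 -134 31 -0.611 0.001 -0.000 0.5 ; -32 -134 31 -1.047 0.001 0.000 0.5 ;
```

Emit:
{"fn": "carry_out", "kwargs": {
  "deltas": "-49 -111 11 0 0 0 0.5;-49 -111 11 0 0 0 0.5;-32 -134 31 -0.18 0 0 0.5;-32 -134 31 -0.36 0 0 0.5;-32 -134 31 -0.54 0 0 0.5;-32 -134 31 -0.61 0 0 0.5;-32 -134 31 -0.61 0 0 0.5"
}}

```text
time_s: 2.48
eef_pos: [0.4191, -0.2182, 0.3392]
eef_rot: [0.023, 0.076, 0.951, 0.3]
wrist_force: [0.8, 0.5, 0.3]
opening: 0.498
grasp_force: 0.0
```

```bash
python3 - <<'E'
from h import *
log()
cv2.imwrite("pics/w1.png",vision.camera("wrist"))
E
```

```text
t 2.48 q [-1.009  0.106  1.59   0.411  1.904 -2.375] p [ 0.4191 -0.2182  0.3392] F [0.8 0.5 0.3] op 0.498
```

View pics/w1.png

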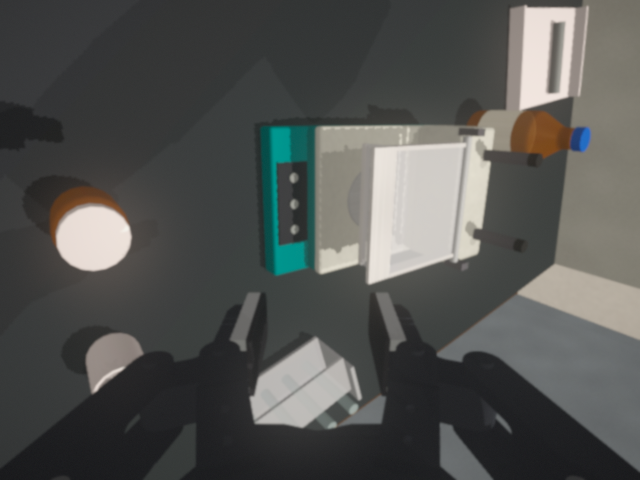

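Wrist view: the clear lip runs from about (372,145) to (368,282) with the skirt behind; teal panel at left, jar (93,235), beaker (115,365), fingers at (245,330) and (390,330). The wrist turns to the free side (q4 positive). I'll fit the arm's kinematics to check reach along the swing.

```bash
cat > kin.py <<'E'
from h import *
from scipy.optimize import least_squares
Rz=lambda a:R.from_euler('z',a); Ry=lambda a:R.from_euler('y',a)
def fk(q,k,s4=1,s6=1,c=0):
    h,L1,L2,t,b,b2,a=k
    A=Rz(q[0]); B=A*Ry(q[1]); C=B*Ry(q[2]); D=C*Rz(s4*q[3]); E=D*Ry(q[4]); F=E*Rz(s6*q[5]+c)
    p=np.array([0,0,h])+A.apply([a,b,0])+B.apply([0,0,L1])+C.apply([0,0,L2])+D.apply([0,b2,0])+E.apply([0,0,t])
    return p,F
Q=np.loadtxt("qlog.txt")
if __name__=="__main__":
    for s4 in(1,-1):
        for s6 in (1,-1):
            cs=[]
            for r in Q: cs.append((fk(r[:6],np.zeros(7),s4,s6)[1].inv()*R.from_quat(np.roll(r[9:],-1))).as_rotvec())
            print(s4,s6,np.round(cs,3).tolist())
    f=lambda k:np.concatenate([fk(r[:6],k,S4,1)[0]-r[6:9] for r in Q]+[1e-3*(k-[.3,.4,.4,.25,.1,0,0])])
    for S4 in (1,-1):
        s=least_squares(f,[.3,.4,.4,.25,.1,0,0]); print(S4,s.x.round(4),np.abs(s.fun[:-7]).max())
E
python3 kin.py
```

```text
1 1 [[-0.0, 0.0, 1.571], [0.0, -0.0, 1.571], [0.0, 0.0, 1.571]]
1 -1 [[-0.0, 0.0, 1.158], [-0.0, -0.0, -2.226], [0.0, 0.0, 3.104]]
-1 1 [[0.0, -0.0, 1.571], [-0.0, -0.001, 1.571], [0.016, -0.828, 1.218]]
-1 -1 [[0.0, -0.0, 1.158], [-0.001, 0.001, -2.226], [0.768, -0.768, 2.628]]
1 [0.2772 0.3836 0.5047 0.3146 0.1165 0.0019 0.0018] 0.0015874716855504012
-1 [ 0.103   0.2697  0.4845  0.0349  0.3205 -0.1626 -0.0209] 0.10462567315080151
```

```bash
cat >> kin.py <<'E'
f2=lambda k:np.concatenate([fk(r[:6],k)[0]-r[6:9] for r in Q]+[1e-5*(k-[.3,.4,.4,.25,.1,0,0])])
K=least_squares(f2,[.3,.4,.4,.25,.1,0,0]).x
LO=np.array([-2.99,-.89,.3,-1.14,0,-3.12])+.03; HI=np.array([2.99,2.07,2.58,4.28,2.63,3.12])-.03
def ik(P,Rm,q0):
    def g(q):
        p,F=fk(q,K,c=np.pi/2); return np.r_[(p-P)*5,(F.inv()*R.from_matrix(Rm)).as_rotvec()]
    s=least_squares(g,np.clip(q0,LO+1e-3,HI-1e-3),bounds=(LO,HI)); return s.x,np.abs(s.fun).max()
def gp(th,p,dep=15,r=.155,y=0):  # TCP so that strip middle is dep mm behind TCP on the axis
    th=np.deg2rad(th); M=st(.085-r*np.cos(th),y,.15+r*np.sin(th)); Rm=ori(p); return M+Rm[:,2]*dep/1e3,Rm
E
python3 - <<'E'
from kin import *
np.set_printoptions(precision=2,suppress=True)
print(K.round(4),np.abs(f2(K)[:-7]).max())
q=Q[-1,:6]
for y in(-.03,.03):
  for s in [(0,10),(0,20),(0,30),(30,40),(60,60),(90,80),(110,95),(126,90),(126,100),(126,110),(126,120)]:
    P,Rm=gp(*s,y=y); qq,e=ik(P,Rm,q)
    print(y,s,P.round(3),qq,round(e,3))
E
```

```text
[0.28 0.38 0.5  0.31 0.12 0.   0.  ] 0.0015874323223398767
-0.03 (0, 10) [0.52 0.   0.15] [-0.78  0.62  1.82  0.97  1.81 -2.58] 0.0
-0.03 (0, 20) [0.52 0.   0.14] [-0.76  0.51  1.85  0.9   1.7  -2.52] 0.0
-0.03 (0, 30) [0.52 0.   0.14] [-0.73  0.41  1.88  0.82  1.6  -2.45] 0.0
-0.03 (30, 40) [0.53 0.02 0.22] [-0.64  0.19  1.87  0.74  1.59 -2.24] 0.0
-0.03 (60, 60) [0.53 0.07 0.27] [-0.39  0.02  1.78  0.51  1.48 -1.89] 0.0
-0.03 (90, 80) [0.54 0.14 0.29] [-0.05  0.07  1.62  0.18  1.44 -1.49] 0.0
-0.03 (110, 95) [0.55 0.19 0.28] [ 0.18  0.22  1.47 -0.08  1.49 -1.23] 0.0
-0.03 (126, 90) [0.56 0.23 0.26] [ 0.2   0.24  1.48  0.    1.42 -1.22] 0.0
-0.03 (126, 100) [0.56 0.23 0.26] [ 0.27  0.32  1.39 -0.16  1.5  -1.12] 0.0
-0.03 (126, 110) [0.56 0.23 0.26] [ 0.35  0.41  1.31 -0.3   1.6  -1.05] 0.0
-0.03 (126, 120) [0.56 0.22 0.26] [ 0.41  0.5   1.23 -0.44  1.7  -1.  ] 0.0
0.03 (0, 10) [0.46 0.01 0.15] [-0.85  0.53  1.98  0.89  1.8  -2.66] 0.0
0.03 (0, 20) [0.46 0.01 0.14] [-0.83  0.4   2.01  0.84  1.7  -2.59] 0.0
0.03 (0, 30) [0.46 0.01 0.14] [-0.79  0.29  2.04  0.77  1.6  -2.52] 0.0
0.03 (30, 40) [0.47 0.03 0.22] [-0.7   0.04  2.03  0.71  1.61 -2.29] 0.0
0.03 (60, 60) [0.47 0.08 0.27] [-0.43 -0.14  1.94  0.5   1.5  -1.92] 0.0
0.03 (90, 80) [0.48 0.15 0.29] [-0.04 -0.08  1.77  0.17  1.43 -1.48] 0.0
0.03 (110, 95) [0.49 0.2  0.28] [ 0.21  0.08  1.62 -0.08  1.47 -1.19] 0.0
0.03 (126, 90) [0.5  0.24 0.26] [ 0.23  0.11  1.63  0.    1.4  -1.18] 0.0
0.03 (126, 100) [0.5  0.24 0.26] [ 0.32  0.19  1.54 -0.16  1.49 -1.08] 0.0
0.03 (126, 110) [0.5  0.24 0.26] [ 0.39  0.29  1.46 -0.3   1.58 -1.  ] 0.0
0.03 (126, 120) [0.5  0.23 0.26] [ 0.46  0.38  1.38 -0.42  1.69 -0.94] 0.0
```

```bash
python3 - <<'E'
from kin import *
r=Q[-1];T=np.eye(4);T[:3,:3]=R.from_quat(np.roll(r[9:],-1)).as_matrix();T[:3,3]=r[6:9]
pts={"lipR":(-.085,.08,.153),"lipL":(-.085,-.08,.153),"skR":(-.05,.08,.09),"earR":(.085,.09,.165),"earL":(.085,-.09,.165),"teal_frontR":(-.145,.1,.03),"teal_frontL":(-.145,-.1,.03),"baseR":(-.09,.1,.06),"baseL":(-.09,-.1,.06),"plate":(0,0,.066),"backR":(.17,.1,.14),"backL":(.17,-.1,.14)}
im=cv2.imread("pics/w1.png");ims={n:cv2.imread(f"pics/{n}0.png") for n in("top","side")}
for n,p in pts.items():
    P=st(*p); cv2.drawMarker(im,tuple(int(v) for v in proj("wrist",P,T)[0].round()),(0,0,255),0,8,1)
    for c in ims: cv2.drawMarker(ims[c],tuple(int(v) for v in proj(c,P)[0].round()),(0,0,255),0,8,1)
a=cv2.resize(im[90:300,240:520],None,fx=2,fy=2,interpolation=2)
b=cv2.resize(ims["top"][220:370,200:390],None,fx=1.25,fy=1.25); c=cv2.resize(ims["side"][190:315,240:340],None,fx=1.25,fy=1.25)
out=np.zeros((600,800,3),np.uint8); out[:420,:560]=a; out[420:420+min(180,b.shape[0]),:b.shape[1]]=b[:180]; out[420:420+c.shape[0],300:300+c.shape[1]]=c
cv2.imwrite("pics/chk.png",out)
for P,Rm,c in []: pass
p20,R20=gp(0,20,dep=-58); print(p20); rows([((.44,-.19,.28),ori(40),.6),(p20,R20,.6)])
E
```

```text
[ 0.48152357 -0.06096934  0.16983717]
-16 -9 67 -0.263 -0.000 -0.001 0.6 ; -37 38 234 -0.612 -0.000 -0.001 0.6 ;
```

View pics/chk.png

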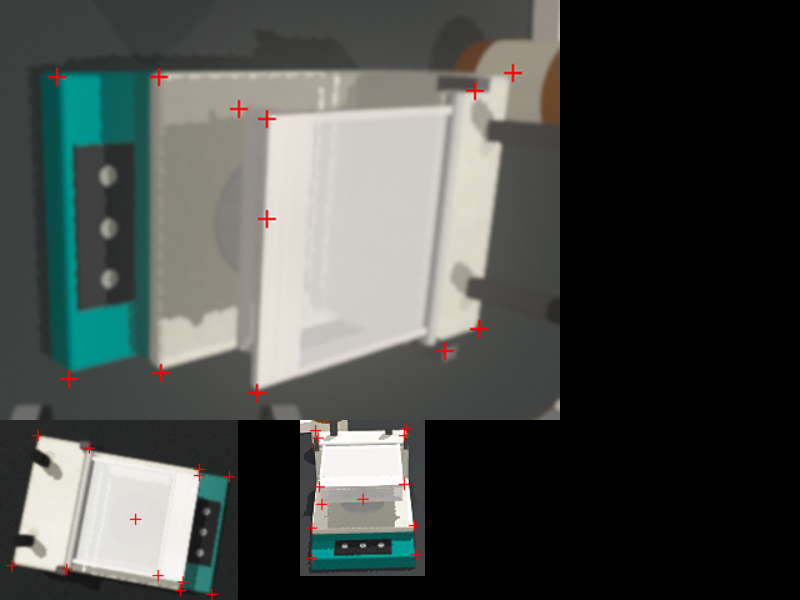

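The wireframe check fits: predicted lip, base and ear corners lie within 2–3 px in all three views. Moving to the pre-pose in front of the lip.

Emit:
{"fn": "carry_out", "kwargs": {
  "deltas": "-16 -9 67 -0.15 0 0 0.6;-16 -9 67 -0.263 0 0 0.6;-21 2 110 -0.35 0 0 0.6;-27 15 160 -0.48 0 0 0.6;-33 28 200 -0.58 0 0 0.6;-37 38 234 -0.612 0 0 0.6;-37 38 234 -0.612 0 0 0.6;-37 38 234 -0.612 0 0 0.6"
}}

```text
time_s: 3.52
eef_pos: [0.4825, -0.0604, 0.1716]
eef_rot: [0.045, 0.063, 0.817, 0.571]
wrist_force: [0.8, 0.5, 0.9]
opening: 0.398
grasp_force: 0.0
```

```bash
python3 - <<'E'
from kin import *
log(); T=tool(); im=vision.camera("wrist")
for p in [(-.085,.08,.147),(-.085,-.08,.147),(-.085,0,.153),(-.085,0,.147)]:
    u=proj("wrist",st(*p),T)[0]; print(u)
cv2.imwrite("pics/w2.png",im)
rows([gp(0,20,dep=12)+(.6,)])
E
```

```text
t 3.52 q [-0.896  0.54   1.764  0.796  1.813 -2.543] p [ 0.4825 -0.0604  0.1716] F [0.8 0.5 0.9] op 0.398
[297.59984349 109.04197403]
[301.44903537 390.04729598]
[310.16882294 268.62627348]
[299.65226848 267.09315308]
1 -2 71 -0.003 0.000 0.003 0.6 ;
```

View pics/w2.png

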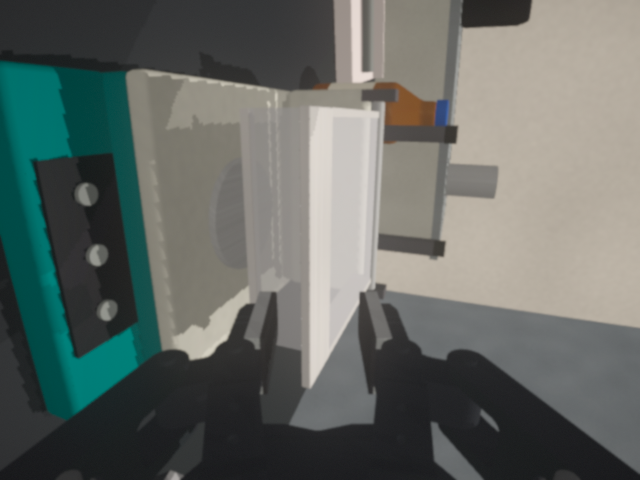

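Lip's front face (x≈301–312) lies centred between the fingertips (265 and 372), as planned. Advancing to straddle it.

Emit:
{"fn": "carry_out", "kwargs": {
  "deltas": "1 -2 25 0 0 0 0.6;1 -2 50 0 0 0 0.6;1 -2 71 0 0 0 0.6;1 -2 71 0 0 0 0.75;1 -2 71 0 0 0 0.75;1 -2 71 0 0 0 0.75"
}}

```text
time_s: 4.32
eef_pos: [0.4917, 0.0045, 0.1447]
eef_rot: [0.045, 0.064, 0.817, 0.572]
wrist_force: [-0.2, 1.0, -0.4]
opening: 0.25
grasp_force: 0.0
```

```bash
python3 - <<'E'
from kin import *
log()
pose=lambda th: gp(th,20+95/126*th,dep=12)
def TT(th):
    P,Rm=pose(th); T=np.eye(4);T[:3,:3]=Rm;T[:3,3]=P; return T
print(pose(0)[0])
ths=np.linspace(0,124,37)
for k in range(3):
    print("call",k); rows([pose(t)+(.75,) for t in ths[12*k+1:12*k+13]],TT(ths[12*k]))
E
```

```text
t 4.33 q [-0.804  0.548  1.839  0.859  1.709 -2.558] p [0.4917 0.0045 0.1447] F [-0.2  1.  -0.4] op 0.25
[0.49181359 0.0039993  0.14589576]
call 0
-0 8 -3 0.045 0.000 -0.000 0.75 ; 0 17 -5 0.091 -0.000 0.000 0.75 ; -0 25 -7 0.136 0.000 0.000 0.75 ; -0 34 -9 0.181 0.000 0.000 0.75 ; 0 43 -9 0.227 0.000 -0.000 0.75 ; 0 52 -10 0.272 0.000 0.000 0.75 ; 0 60 -10 0.317 0.000 0.000 0.75 ; -0 69 -9 0.363 0.000 0.000 0.75 ; 0 78 -7 0.408 0.000 0.000 0.75 ; -0 86 -6 0.453 0.000 0.000 0.75 ; 0 95 -3 0.499 0.000 -0.000 0.75 ; -0 103 -0 0.544 0.000 0.000 0.75 ; 
call 1
0 9 -1 0.045 -0.000 -0.000 0.75 ; 0 17 -2 0.091 -0.000 -0.000 0.75 ; -0 26 -2 0.136 -0.000 -0.000 0.75 ; 0 35 -2 0.181 -0.000 0.000 0.75 ; 0 44 -1 0.227 -0.000 -0.000 0.75 ; 0 52 0 0.272 -0.000 -0.000 0.75 ; 0 61 2 0.317 -0.000 -0.000 0.75 ; 0 69 4 0.363 -0.000 -0.000 0.75 ; 0 78 7 0.408 -0.000 -0.000 0.75 ; 0 86 11 0.453 -0.000 -0.000 0.75 ; 0 94 14 0.499 -0.000 -0.000 0.75 ; 0 101 19 0.544 -0.000 -0.000 0.75 ; 
call 2
0 9 0 0.045 0.000 -0.000 0.75 ; -0 17 1 0.091 0.000 0.000 0.75 ; 0 26 3 0.136 0.000 0.000 0.75 ; 0 35 4 0.181 0.000 0.000 0.75 ; 0 43 7 0.227 0.000 -0.000 0.75 ; 0 51 10 0.272 0.000 0.000 0.75 ; 0 59 13 0.317 0.000 0.000 0.75 ; -0 67 17 0.363 0.000 0.000 0.75 ; -0 75 22 0.408 -0.000 0.000 0.75 ; -0 82 26 0.453 0.000 0.000 0.75 ; 0 89 32 0.499 0.000 0.000 0.75 ; 0 96 37 0.544 0.000 0.000 0.75 ;
```

Emit:
{"fn": "carry_out", "kwargs": {
  "deltas": "0 8 -3 0.045 0 0 0.75;0 17 -5 0.091 0 0 0.75;0 25 -7 0.136 0 0 0.75;0 34 -9 0.181 0 0 0.75;0 43 -9 0.227 0 0 0.75;0 52 -10 0.272 0 0 0.75;0 60 -10 0.317 0 0 0.75;0 69 -9 0.363 0 0 0.75;0 78 -7 0.408 0 0 0.75;0 86 -6 0.453 0 0 0.75;0 95 -3 0.499 0 0 0.75;0 103 0 0.544 0 0 0.75"
}}

```text
time_s: 5.82
eef_pos: [0.4972, 0.0385, 0.2417]
eef_rot: [0.027, 0.075, 0.941, 0.33]
wrist_force: [-1.0, -4.4, -1.2]
opening: 0.248
grasp_force: 2.0
```

```bash
python3 - <<'E'
from kin import *
log(); print(gp(41.33,20+95/126*41.33,dep=12)[0])
E
```

```text
t 5.83 q [-0.569  0.057  1.871  0.61   1.53  -2.108] p [0.4972 0.0385 0.2417] F [-1.  -4.4 -1.2] op 0.248
[0.4972664  0.03842701 0.24301421]
```

Emit:
{"fn": "carry_out", "kwargs": {
  "deltas": "0 9 -1 0.045 0 0 0.75;0 17 -2 0.091 0 0 0.75;0 26 -2 0.136 0 0 0.75;0 35 -2 0.181 0 0 0.75;0 44 -1 0.227 0 0 0.75;0 52 0 0.272 0 0 0.75;0 61 2 0.317 0 0 0.75;0 69 4 0.363 0 0 0.75;0 78 7 0.408 0 0 0.75;0 86 11 0.453 0 0 0.75;0 94 14 0.499 0 0 0.75;0 101 19 0.544 0 0 0.75"
}}

```text
time_s: 7.32
eef_pos: [0.5113, 0.129, 0.2904]
eef_rot: [0.006, 0.079, 0.995, 0.066]
wrist_force: [-0.6, -0.5, 0.1]
opening: 0.252
grasp_force: 0.6
```

```bash
python3 - <<'E'
from kin import *
log(); print(gp(82.67,20+95/126*82.67,dep=12)[0])
cv2.imwrite("pics/s2.png",vision.camera("side")[130:330,180:400].repeat(2,0).repeat(2,1))
E
```

```text
t 7.33 q [-0.06  -0.006  1.694  0.132  1.441 -1.489] p [0.5113 0.129  0.2904] F [-0.6 -0.5  0.1] op 0.252
[0.51145389 0.12800324 0.29184065]
```

View pics/s2.png

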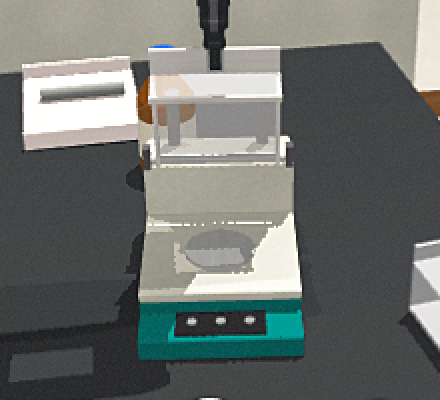

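The guard stands nearly upright (strip at (215,60) between the fingers, stirrer plate now visible at (218,245)). Continuing the swing.

Emit:
{"fn": "carry_out", "kwargs": {
  "deltas": "0 9 0 0.045 0 0 0.75;0 17 1 0.091 0 0 0.75;0 26 3 0.136 0 0 0.75;0 35 4 0.181 0 0 0.75;0 43 7 0.227 0 0 0.75;0 51 10 0.272 0 0 0.75;0 59 13 0.317 0 0 0.75;0 67 17 0.363 0 0 0.75;0 75 22 0.408 0 0 0.75;0 82 26 0.453 0 0 0.75;0 89 32 0.499 0 0 0.75;0 96 37 0.544 0 0 0.75"
}}

```text
time_s: 8.88
eef_pos: [0.5266, 0.2288, 0.2655]
eef_rot: [-0.016, 0.077, 0.976, -0.204]
wrist_force: [-0.7, 1.1, 0.1]
opening: 0.246
grasp_force: 0.0
```

```bash
python3 - <<'E'
from kin import *
log(); print(gp(124,20+95/126*124,dep=12)[0])
E
```

```text
t 8.88 q [ 0.395  0.344  1.391 -0.349  1.629 -1.001] p [0.5266 0.2288 0.2655] F [-0.7  1.1  0.1] op 0.246
[0.52710757 0.22683673 0.26749544]
```

Emit:
{"fn": "carry_out", "kwargs": {
  "deltas": "0 0 0 0 0 0 0.7;0 0 0 0 0 0 0.65;0 0 0 0 0 0 0.6;0 0 0 0 0 0 0.6;0 0 -20 0 0 0 0.6;0 0 -40 0 0 0 0.6;0 0 -70 0 0 0 0.6;0 0 -110 0 0 0 0.6;0 0 -110 0 0 0 0.6"
}}

```text
time_s: 10.0
eef_pos: [0.5346, 0.2726, 0.3708]
eef_rot: [-0.013, 0.077, 0.976, -0.201]
wrist_force: [0.3, -0.7, 0.1]
opening: 0.403
grasp_force: 0.0
```

```bash
python3 - <<'E'
from kin import *
log()
np.set_printoptions(precision=3,suppress=True)
s=vision.camera("side"); t=vision.camera("top")
out=np.zeros((480,740,3),np.uint8); out[:,:320]=s[120:360,180:340].repeat(2,0).repeat(2,1); out[:,330:]=t[200:440,150:355].repeat(2,0).repeat(2,1)
cv2.imwrite("pics/s3.png",out)
# beaker: contour circle fits of the white blob, top and side
for n,im,(x0,y0,x1,y1) in (("top",t,(440,220,520,290)),("side",s,(345,320,400,390))):
    h=cv2.cvtColor(im[y0:y1,x0:x1],cv2.COLOR_BGR2HSV); m=cv2.inRange(h,(0,0,90),(179,90,255))
    c=max(cv2.findContours(m,0,2)[0],key=cv2.contourArea).reshape(-1,2)+[x0,y0]
    print(n,c.min(0),c.max(0),len(c))
for P in [(.604,-.310,0),(.601,-.313,0)]:
    a=np.linspace(0,6.28,40); 
    for n in("top","side"):
        pts=np.vstack([proj(n,np.c_[P[0]+r*np.cos(a),P[1]+r*np.sin(a),0*a+z]) for r,z in((.030,0),(.032,.08))]); print(P,n,pts.min(0),pts.max(0))
E
```

```text
t 10.0 q [ 0.449  0.355  1.168 -0.347  1.839 -1.019] p [0.5346 0.2726 0.3708] F [ 0.3 -0.7  0.1] op 0.403
top [464 235] [506 268] 60
side [354 330] [386 379] 56
(0.604, -0.31, 0) top [462.553 234.99 ] [504.167 268.287]
(0.604, -0.31, 0) side [354.595 328.831] [386.8   378.233]
(0.601, -0.313, 0) top [463.927 236.435] [505.653 269.643]
(0.601, -0.313, 0) side [353.596 329.98 ] [385.849 379.518]
```

View pics/s3.png

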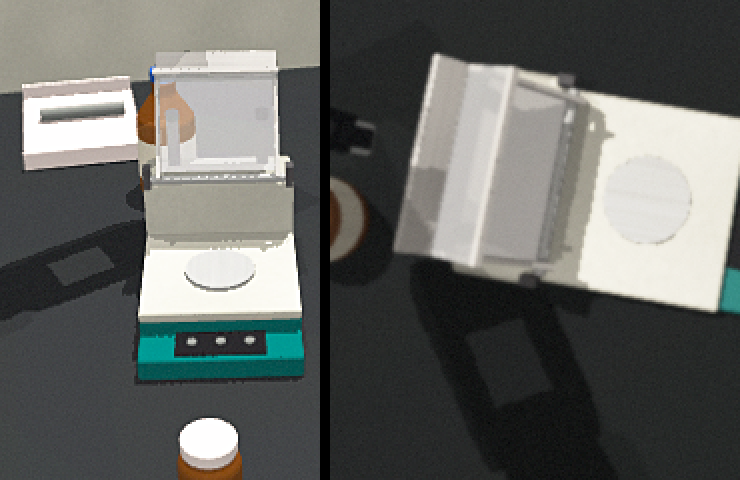

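```bash
python3 - <<'E'
from kin import *
p=onz("top",(308.5,299.5),.066); print("plate",p, st(0,0,.066))
b=np.array([.603,-.312,0])
rows([((.53,.22,.43),ori(105),0),((.55,.0,.42),ori(90),0),((*b[:2],.19),ori(90),0)])
q=sensors.get_obs()["q"]
for P in [(.55,0,.42),(*b[:2],.19),(*b[:2],.04)]: q,e=ik(np.array(P),ori(90),q); print(q.round(2),round(e,4))
E
```

```text
plate [0.50075172 0.06124568 0.066     ] [0.501 0.062 0.066]
-5 -72 -37 -0.148 0.000 0.000 0 ; -59 -265 57 -0.410 0.000 0.000 0 ; -160 -448 388 -0.410 0.000 0.000 0 ; 
[-0.21  0.09  1.33  0.    1.72 -1.62] 0.0
[-0.65  0.48  1.32  0.    1.34 -2.06] 0.0
[-0.65  0.62  1.44  0.    1.08 -2.06] 0.0
```

Emit:
{"fn": "carry_out", "kwargs": {
  "deltas": "-5 -72 -37 -0.148 0 0 0.6;-5 -72 -37 -0.148 0 0 0.6;-59 -265 57 -0.3 0 0 0;-59 -265 57 -0.41 0 0 0;-59 -265 57 -0.41 0 0 0;-59 -265 57 -0.41 0 0 0;-160 -448 388 -0.41 0 0 0;-160 -448 388 -0.41 0 0 0;-160 -448 388 -0.41 0 0 0;-160 -448 388 -0.41 0 0 0;-160 -448 388 -0.41 0 0 0;-160 -448 388 -0.41 0 0 0"
}}

```text
time_s: 11.6
eef_pos: [0.6, -0.3001, 0.1969]
eef_rot: [-0.001, 0.079, 0.997, 0.0]
wrist_force: [1.0, -0.2, 0.1]
opening: 1.004
grasp_force: 0.0
```

```bash
python3 - <<'E'
from kin import *
log(); T=tool(); im=vision.camera("wrist"); cv2.imwrite("pics/w4.png",im)
b=(.603,-.312); a=np.linspace(0,6.28,60)
for z in(0,.08):
    pp=proj("wrist",np.c_[b[0]+.032*np.cos(a),b[1]+.032*np.sin(a),0*a+z],T); print(z,pp.min(0).round(),pp.max(0).round()); 
    cv2.polylines(im,[pp.round().astype(int)],True,(0,0,255),1)
cv2.imwrite("pics/w4m.png",im)
rows([((*b,.14),ori(90),0),((*b,.04),ori(90),0)])
E
```

```text
t 11.6 q [-0.64   0.42   1.376 -0.     1.348 -2.053] p [ 0.6    -0.3001  0.1969] F [ 1.  -0.2  0.1] op 1.004
0 [269. 175.] [339. 242.]
0.08 [256. 192.] [345. 277.]
-7 -6 49 0.001 -0.009 -0.004 0 ; -8 -6 149 0.001 -0.009 -0.004 0 ;
```

View pics/w4m.png

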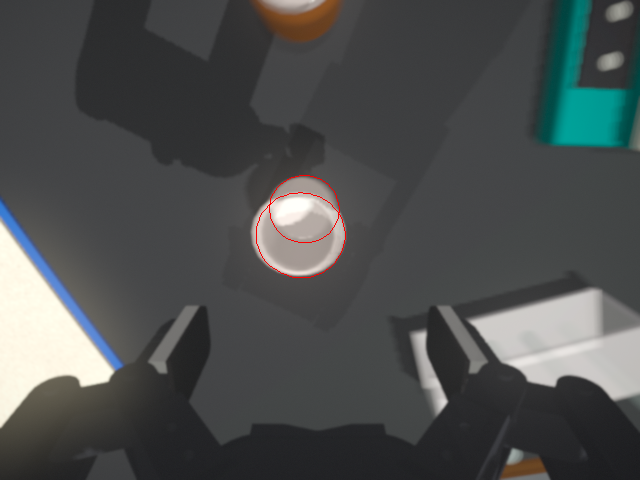

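Beaker rim at (299,235), within 2 px of the prediction, upright between the fingers; jar at (295,10) and rack at right are clear of the fingers.

Emit:
{"fn": "carry_out", "kwargs": {
  "deltas": "-8 -7 30 0 -0.009 -0.004 0;-8 -7 60 0 -0.009 -0.004 0;-8 -7 90 0 -0.009 -0.004 0;-8 -7 120 0 -0.009 -0.004 0;-8 -7 149 0 -0.009 -0.004 0;-8 -7 149 0 -0.009 -0.004 0;-8 -7 149 0 -0.009 -0.004 0.15;-8 -7 149 0 -0.009 -0.004 0.25;-8 -7 149 0 -0.009 -0.004 0.35;-8 -7 149 0 -0.009 -0.004 0.4;-8 -7 149 0 -0.009 -0.004 0.4;-8 -7 149 0 -0.009 -0.004 0.4"
}}

```text
time_s: 13.15
eef_pos: [0.6089, -0.3086, 0.0531]
eef_rot: [0.006, 0.076, 0.997, -0.002]
wrist_force: [-1.2, -1.8, 6.1]
opening: 0.71
grasp_force: 62.7
```

```bash
python3 - <<'E'
from kin import *
log(); o=sensors.get_obs(); print(o["grasp_force"]); T=tool(); print((T[:3,3]-[.603,-.3135,0]).round(4))
z=T[2,3]; x,y=T[:2,3]
# foot offset from TCP in tool frame assumed: beaker centred along y, x offset as measured
dx=np.r_[np.array([.603,-.3135])-T[:2,3],0]; dx=np.dot(dx,T[:3,0])*T[:3,0]; print("off",dx.round(4))
pl=np.array([.501,.0615])-dx[:2]
rows([((x,y,.17),ori(90),.4),((*pl,.22),ori(90),.4)])
E
```

```text
t 13.15 q [-0.644  0.593  1.437  0.004  1.099 -2.064] p [ 0.6089 -0.3086  0.0531] F [-1.2 -1.8  6.1] op 0.71
62.71657696870534
[0.0059 0.0049 0.0531]
off [-0.005   0.0008 -0.0001]
-1 -0 -117 -0.003 0.012 0.004 0.4 ; 156 349 -170 -0.003 0.012 0.004 0.4 ;
```

Emit:
{"fn": "carry_out", "kwargs": {
  "deltas": "0 0 0 0 0 0 0.4;0 0 0 0 0 0 0.4"
}}

```text
time_s: 13.4
eef_pos: [0.6089, -0.3086, 0.053]
eef_rot: [0.006, 0.076, 0.997, -0.002]
wrist_force: [-1.9, -2.1, 6.8]
opening: 0.706
grasp_force: 62.7
```

```bash
python3 - <<'E'
from kin import *
log(); o=sensors.get_obs(); print(o["joint_efforts"].round(2),o["torque"].round(3),o["dq"].round(4))
s=vision.camera("side");t=vision.camera("top")
out=np.zeros((480,760,3),np.uint8); out[:,:440]=s[240:400,300:447].repeat(3,0).repeat(3,1)[:480,:440]; out[:400,450:750]=t[200:300,430:505].repeat(4,0).repeat(4,1)
cv2.imwrite("pics/g.png",out)
E
```

```text
t 13.4 q [-0.644  0.593  1.437  0.004  1.099 -2.064] p [ 0.6089 -0.3086  0.053 ] F [-1.9 -2.1  6.8] op 0.706
[ 1.810e+00 -5.559e+01 -2.821e+01  8.000e-01 -1.300e-01  3.000e-02] [-0.282  0.342  0.072] [-0.0014  0.0002 -0.0008  0.0006  0.0021 -0.0009]
```

View pics/g.png

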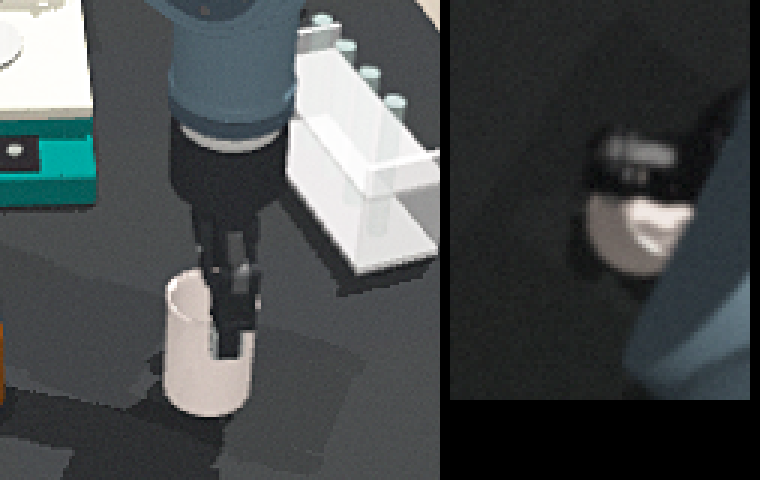

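The beaker stands upright, but the fingers hold it off-centre (pad at x≈228, beaker middle at ≈208 in the crop): the previous call ended before the arm had reached its pose. I'll release, back off upward, measure and regrasp.

Emit:
{"fn": "carry_out", "kwargs": {
  "deltas": "0 0 0 0 0 0 0.25;0 0 0 0 0 0 0.1;0 0 0 0 0 0 0;0 0 0 0 0 0 0;0 0 -40 0 0 0 0;0 0 -80 0 0 0 0;0 0 -120 0 0 0 0;0 0 -137 0 0 0 0;0 0 -137 0 0 0 0;0 0 -137 0 0 0 0;0 0 -137 0 0 0 0"
}}

```text
time_s: 14.88
eef_pos: [0.6057, -0.3061, 0.185]
eef_rot: [0.003, 0.076, 0.997, 0.001]
wrist_force: [-0.4, 0.9, 0.6]
opening: 0.998
grasp_force: 0.0
```

```bash
python3 - <<'E'
from kin import *
log(); T=tool(); im=vision.camera("wrist"); cv2.imwrite("pics/w5.png",im); print(T[:3,3],tool()[:3,3])
m=cv2.inRange(cv2.cvtColor(im,cv2.COLOR_BGR2HSV),(0,0,110),(179,80,255)); m[300:]=0;m[:,:190]=0;m[:,420:]=0; m[:100]=0
c=max(cv2.findContours(m,0,2)[0],key=cv2.contourArea).reshape(-1,2); print("blob",c.min(0),c.max(0))
# rim: left/right extremes and bottom edge, cast at z=.08
u=(c[:,0].min()+c[:,0].max()+1)/2; w=c[:,0].max()+1-c[:,0].min(); 
b=onz("wrist",(u,c[:,1].max()+1-w*.84/.9/2),.08,T)
for _ in range(5):
    a=np.linspace(0,6.28,90); pp=proj("wrist",np.c_[b[0]+.032*np.cos(a),b[1]+.032*np.sin(a),0*a+.08],T)
    e=np.array([u-(pp[:,0].min()+pp[:,0].max())/2,c[:,1].max()+.5-pp[:,1].max()])
    p0=proj("wrist",b,T)[0]; b=onz("wrist",p0+e,.08,T)
print("beaker",b,e,pp.min(0),pp.max(0)); o=T[:3,:3].T@(b-T[:3,3]); print("in tool",o)
rows([((b[0],b[1],.12),ori(90),0),((b[0],b[1],.042),ori(90),0)])
E
```

```text
t 14.88 q [-0.644  0.442  1.37   0.004  1.326 -2.063] p [ 0.6057 -0.3061  0.185 ] F [-0.4  0.9  0.6] op 0.998
[ 0.60566799 -0.30609938  0.18495608] [ 0.60585198 -0.3062346   0.18532551]
blob [261 170] [355 274]
beaker [ 0.60343658 -0.31069104  0.08      ] [1.63981895e-09 2.48918977e-05] [261.68212931 185.14809297] [355.31787068 274.49997511]
in tool [ 0.00211761 -0.0050551   0.10493713]
2 -5 65 0.001 0.006 0.004 0 ; 3 -5 143 0.001 0.006 0.004 0 ;
```

Emit:
{"fn": "carry_out", "kwargs": {
  "deltas": "2 -5 30 0.001 0.006 0.004 0;2 -5 65 0.001 0.006 0.004 0;3 -5 90 0.001 0.006 0.004 0;3 -5 115 0.001 0.006 0.004 0;3 -5 135 0.001 0.006 0.004 0;3 -5 148 0.001 0.006 0.004 0;3 -5 148 0.001 0.006 0.004 0;3 -5 148 0.001 0.006 0.004 0;3 -5 148 0.001 0.006 0.004 0"
}}

```text
time_s: 16.05
eef_pos: [0.6049, -0.3119, 0.0406]
eef_rot: [0.002, 0.078, 0.997, -0.001]
wrist_force: [0.2, -0.0, 0.7]
opening: 1.004
grasp_force: 0.0
```

```bash
python3 - <<'E'
from kin import *
log(); T=tool(); print(T[:3,:3].T@(np.array([.6034,-.3107,0])-T[:3,3]), R.from_matrix(T[:3,:3].T@ori(90)).as_rotvec())
E
```

```text
t 16.05 q [-6.500e-01  6.110e-01  1.439e+00  1.000e-03  1.087e+00 -2.065e+00] p [ 0.6049 -0.3119  0.0406] F [ 0.2 -0.   0.7] op 1.004
[0.00185999 0.00108371 0.04059386] [-0.00198975  0.00489428  0.00030931]
```

Emit:
{"fn": "carry_out", "kwargs": {
  "deltas": "2 1 0 0 0.005 0 0.1;2 1 0 0 0.005 0 0.2;2 1 0 0 0.005 0 0.27;2 1 0 0 0.005 0 0.32;2 1 0 0 0.005 0 0.36;2 1 0 0 0.005 0 0.36;2 1 0 0 0.005 0 0.36"
}}

```text
time_s: 16.92
eef_pos: [0.6029, -0.3108, 0.0405]
eef_rot: [-0.0, 0.078, 0.997, -0.001]
wrist_force: [-1.5, -1.2, 5.8]
opening: 0.707
grasp_force: 63.2
```

```bash
python3 - <<'E'
from kin import *
log(); o=sensors.get_obs(); print(o["grasp_force"],o["torque"].round(2),R.from_matrix(tool()[:3,:3].T@ori(90)).as_rotvec().round(3))
E
```

```text
t 16.93 q [-6.500e-01  6.100e-01  1.441e+00 -2.000e-03  1.091e+00 -2.062e+00] p [ 0.6029 -0.3108  0.0405] F [-1.5 -1.2  5.8] op 0.707
63.15806767903268 [-0.    0.27  0.07] [-0.002 -0.001  0.   ]
```

```bash
python3 - <<'E'
from kin import *
rows([((.603,-.311,.12),ori(90),.4),((.603,-.311,.18),ori(90),.4),((.501,.0615,.18),ori(90),.4)])
E
```

```text
-0 -0 -79 -0.002 -0.001 0.000 0.4 ; -0 -0 -139 -0.002 -0.001 0.000 0.4 ; 159 352 -140 -0.002 -0.001 0.000 0.4 ;
```

Emit:
{"fn": "carry_out", "kwargs": {
  "deltas": "0 0 -20 0 0 0 0.4;0 0 -50 0 0 0 0.4;0 0 -90 0 0 0 0.4;0 0 -130 0 0 0 0.4;0 0 -140 0 0 0 0.4;15 33 -140 0 0 0 0.4;31 69 -140 0 0 0 0.4;49 109 -140 0 0 0 0.4;67 149 -140 0 0 0 0.4;85 189 -140 0 0 0 0.4;103 228 -140 0 0 0 0.4;121 268 -140 0 0 0 0.4"
}}

```text
time_s: 18.42
eef_pos: [0.5237, -0.0249, 0.1784]
eef_rot: [-0.002, 0.078, 0.997, -0.0]
wrist_force: [-0.1, 0.0, -0.1]
opening: 0.703
grasp_force: 65.0
```

Emit:
{"fn": "carry_out", "kwargs": {
  "deltas": "16 35 0 0 0 0 0.4;28 62 0 0 0 0 0.4;35 77 0 0 0 0 0.4;38 84 0 0 0 0 0.4;38 84 0 0 0 0 0.4;38 84 0 0 0 0 0.4;38 84 0 0 0 0 0.4"
}}

```text
time_s: 19.3
eef_pos: [0.5008, 0.0617, 0.1792]
eef_rot: [-0.001, 0.079, 0.997, -0.0]
wrist_force: [-0.5, 0.8, -1.0]
opening: 0.703
grasp_force: 65.0
```

```bash
python3 - <<'E'
from kin import *
log(); print(sensors.get_obs()["grasp_force"]); T=tool()
im=vision.camera("wrist"); cv2.imwrite("pics/w6.png",im)
for n in("side","top"): cv2.imwrite(f"pics/{n}6.png",vision.camera(n))
s=cv2.imread("pics/side6.png")[190:310,240:340]
cv2.imwrite("pics/fin.png",np.hstack([cv2.resize(s,(400,480)),cv2.resize(im,(400,480))]))
# beaker foot predicted in side view if held straight at TCP
a=np.linspace(0,6.28,60); z0=T[2,3]-.0405
pp=proj("side",np.c_[T[0,3]+.03*np.cos(a),T[1,3]+.03*np.sin(a),0*a+z0]); print(pp.min(0)-[240,190],pp.max(0)-[240,190])
rows([((.501,.0615,.1085),ori(90),.4),((.501,.0615,.1065),ori(90),.4)])
E
```

```text
t 19.3 q [-1.120e-01  7.900e-02  1.831e+00 -1.000e-03  1.233e+00 -1.525e+00] p [0.5008 0.0617 0.1792] F [-0.5  0.8 -1. ] op 0.703
64.98304073698819
[37.08622417 32.57051781] [61.11125975 44.73696179]
-1 -0 71 -0.001 -0.002 -0.000 0.4 ; -1 -0 73 -0.001 -0.002 -0.000 0.4 ;
```

View pics/fin.png

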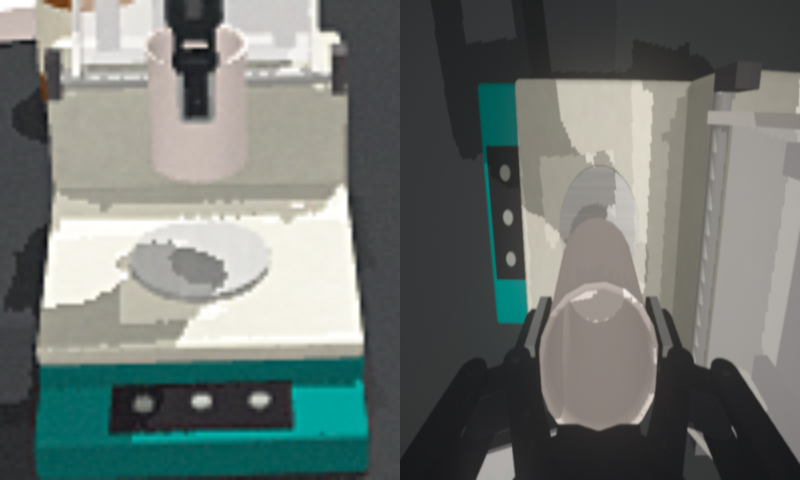

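The beaker hangs upright and central above the plate (plate at (200,260) in the left crop). Lowering it gently.

Emit:
{"fn": "carry_out", "kwargs": {
  "deltas": "-1 0 15 0 0 0 0.4;-1 0 32 0 0 0 0.4;-1 0 48 0 0 0 0.4;-1 0 58 0 0 0 0.4;-1 0 64 0 0 0 0.4;-1 0 68 0 0 0 0.4;-1 0 70 0 0 0 0.4;-1 0 71 0 0 0 0.4;-1 0 72 0 0 0 0.4;-1 0 72 0 0 0 0.4"
}}

```text
time_s: 20.7
eef_pos: [0.5014, 0.0623, 0.1074]
eef_rot: [-0.001, 0.078, 0.997, -0.0]
wrist_force: [0.0, 0.7, -1.9]
opening: 0.706
grasp_force: 65.0
```

Emit:
{"fn": "carry_out", "kwargs": {
  "deltas": "0 0 0.5 0 0 0 0.4;0 0 1 0 0 0 0.4;0 0 1.5 0 0 0 0.4;0 0 1.5 0 0 0 0.4"
}}

```text
time_s: 21.2
eef_pos: [0.5017, 0.0621, 0.1065]
eef_rot: [-0.001, 0.078, 0.997, -0.001]
wrist_force: [-2.9, -1.5, 6.4]
opening: 0.705
grasp_force: 65.2
```

Emit:
{"fn": "carry_out", "kwargs": {
  "deltas": "0 0 0 0 0 0 0.28;0 0 0 0 0 0 0.2;0 0 0 0 0 0 0.1;0 0 0 0 0 0 0;0 0 0 0 0 0 0;0 0 -30 0 0 0 0;0 0 -70 0 0 0 0;0 0 -120 0 0 0 0;0 0 -180 0 0 0 0;0 0 -200 0 0 0 0;0 0 -200 0 0 0 0;0 0 -200 0 0 0 0"
}}

```text
time_s: 22.7
eef_pos: [0.501, 0.0625, 0.3041]
eef_rot: [-0.002, 0.078, 0.997, -0.0]
wrist_force: [-1.1, -0.9, -0.4]
opening: 1.001
grasp_force: 0.0
```

```bash
python3 - <<'E'
from kin import *
log(); T=tool(); im=vision.camera("wrist"); s=vision.camera("side")
cv2.imwrite("pics/end.png",s)
a=np.linspace(0,6.28,60)
# beaker silhouette bounding box (side) vs prediction on the plate centre
for h,(x0,y0,x1,y1),r,z in (("pred",0,0,0),) if 0 else ():
    pass
pp=np.vstack([proj("side",np.c_[.501+r*np.cos(a),.062+r*np.sin(a),0*a+z]) for r,z in((.03,.066),(.032,.146))]); print("pred",pp.min(0),pp.max(0))
d=cv2.absdiff(s,cv2.imread("pics/side6.png")).max(2)
old=cv2.imread("pics/s3.png")[:, :320][::2,::2]  # side view [120:360,180:340] before the beaker
d=cv2.absdiff(s[120:360,180:340],old).max(2); m=cv2.morphologyEx((d>25).astype(np.uint8),cv2.MORPH_OPEN,np.ones((3,3)))
n,l,st_,c=cv2.connectedComponentsWithStats(m); 
for i in range(1,n):
    if st_[i,4]>60: print(st_[i][:2]+[180,120],st_[i][:2]+st_[i][2:4]+[180,120],st_[i,4])
pw=proj("wrist",np.c_[.501+.032*np.cos(a),.062+.032*np.sin(a),0*a+.146],T); print("wrist rim pred",pw.min(0),pw.max(0))
cv2.imwrite("pics/wend.png",im)
g=cv2.cvtColor(im,cv2.COLOR_BGR2HSV); x0,y0=(pw.min(0)-25).astype(int); x1,y1=(pw.max(0)+25).astype(int)
cv2.imwrite("pics/wcrop.png",im[y0:y1,x0:x1])
cc=cv2.HoughCircles(cv2.cvtColor(im[y0:y1,x0:x1],6),cv2.HOUGH_GRADIENT,1,40,param1=100,param2=15,minRadius=15,maxRadius=60); print(None if cc is None else cc[0][:3]+[x0,y0,0])
E
```

```text
t 22.7 q [-1.110e-01 -3.000e-02  1.685e+00 -1.000e-03  1.491e+00 -1.525e+00] p [0.501  0.0625 0.3041] F [-1.1 -0.9 -0.4] op 1.001
pred [276.23282254 219.63779783] [301.92749174 259.36351733]
[258 120] [296 172] 871
[279 221] [302 241] 301
[180 230] [253 279] 1586
[274 243] [303 264] 439
[249 258] [276 278] 335
[249 289] [268 301] 214
wrist rim pred [276.80822746 176.66989075] [354.81476342 252.3438581 ]
[[313.5        214.5         36.59999847]
 [289.5        170.5         20.20000076]]
```

```bash
python3 -c "
from bench import ctrl; print(ctrl.hand_in())"
```

```text
the job is handed in; nothing more can be done
None
```

The job is handed in after 22.7 s of robot time: the guard was swung over and left open at its back stop, and the beaker stands on the stirrer plate within about 2 mm of its centre; I had to release and regrasp it once, and the hand-in gave no verdict.

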